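Find the stamped crate and push it to the dispatch rail

ROBOT

A 7-joint arm with a two-finger parallel gripper is mounted at the origin on a cart in front of the work surface, level with it; the furniture and walls round the work are solid. World frame = base frame: x ahead of the robot, y to its left, z up, the work surface at z = 0. Lengths are in mm, angles in rad, forces in N, time in s.
With the tool pointing down it reaches from about 400 to 900 mm from the base axis. Payload 5.5 kg.
Tool frame: the origin (TCP) lies midway between the tips of the shut fingers; the grasp point (between the pads) lies grip_point_offset behind it (grip_point_offset is the distance from the TCP to the grasp point, in mm); z points along the fingers, y is the direction in which the jaws open and shut (so a half turn about z gives the same grasp; the last joint's range is limited). The gripper opens to 85 mm and grips with 20 to 120 N. Pads are 22 mm wide; open, the fingers measure 114 mm over their backs; the gripper's body (76 mm by 85 mm) begins 54 mm behind the grasp point. The pads swing forward as they close: fully open they stand 13 mm farther back than shut.
Start: joints at [-0.858, 0.501, -0.427, 1.55, 0.221, 1.138, -0.21], TCP at [282.575, 585.364, 231.31] pointing down, gripper open.
Joint ranges: [-2.88, 2.88], [-0.31, 2.03], [-1.54, 1.56], [0.2, 2.42], [-1.41, 4.55], [0.19, 2.02], [-2.57, 2.57]. Speed limits (rad/s): [2.57, 2.57, 3.14, 3.14, 3.14, 3.14, 3.14].

INTERFACE

Orientations are given as a unit quaternion [x, y, z, w].
In Python, from station import read_state, camera, calibration, close_job, grip_point_offset gives the robot as it stands.
- The arm moves only by the shell command python3 -m crank 'ROWS' [FORCE]. ROWS is text: rows parted by semicolons, each of 5 numbers parted by spaces: the shift along the tool's x, y, z in m, then the turn about the tool's z in units of 5 degrees (1.0 is 5 degrees), then the opening, from 0 (shut) to 1 (fully open). A call has 1 to 20 rows; each row is the pose to reach, as a shift and turn from the pose commanded when the call began, along the tool's axes at that moment; what a row does not reach only later rows make up. A row lasts 1/12 s, in which the tool goes at most 41.7 mm and 7.16 degrees, less where a joint would pass 70% of its speed; a pose out of reach is approached as far as the arm can. A call with a gripper value outside its range is refused whole. The fingers move at their own pace and stop on an object; FORCE is the grip in N (left out, the last holds). Time passes only in rows, so rows that repeat a pose let the fingers close. It gives the time, the measured TCP pose, the force and the opening at its end, in the units of the state.
- read_state(): the state, without advancing time (a new reading comes with each control period).
- camera(name): name is "side" or "top" or "wrist"; returns (picture, depth): 420x560x3 uint8, red, green, blue; 420x560 float32, mm along the optical axis (not along the pixel's ray), 0 where there is no reading.
- calibration(name): a dict with "mtx" (3x3 intrinsics, pixels), "distortion" ([k1, k2, p1, p2, k3] as OpenCV has them; the pictures are not rectified), "eye" and "orientation" of the camera in the world; the wrist camera has in their place "T_tool_cam" (4x4, takes a point from camera to tool coordinates, whose origin is the TCP and whose axes are the flange's). Camera axes: x right, y down, z forward; pixel columns grow to the right and rows downward; lengths in mm; the calibration is good to about 2 mm. A picture is of the moment at which its call begins: read the wrist's pose just before it. calibration takes no time and is no camera call.
- close_job(): hands the job in, once; it reports no verdict.
The state is a dict: "time_s": time; "qpos": joint angles; "dq": joint speeds; "effort": joint torques, N m; "ee_pos": TCP position; "eef_rot": TCP orientation; "contact_force": force on the tool from outside, world axes, zero at the start; "ft_torque": the same for the moment, N m; "finger_gap": opening from 0.0 (shut) to 1.0 (fully open).
Only numpy, scipy, OpenCV 4.12 (cv2) and the standard library are available. Lean on these libraries where they do the work, as an engineer would, in place of code of your own. Each camera call takes 0.05 s, during which the arm holds its last target.

TASK

Two like plywood crates stand upright on the packing platform, and only one has a stamp underneath. With your fingertips, without gripping or lifting anything, tip both crates over to the right so that they lie with their undersides facing left, then push the stamped one to the right as it lies until its lid end is flush against the low aluminium dispatch rail. Leave the other crate lying where it fell, clear of the rail, and do not disturb the vial or the petri dishes.

Things in the scene. Friction and masses are not known exactly. Their poses are not given: they have to be found in the camera images.
- crate_stamped: Closed plywood crate, the one with a black stamp (45 mm ring with a bar across) on its underside; alike otherwise: 80 mm wide (x), 56 deep (y), 110 high (z), 0.26 to 0.44 kg. Starts upright on the platform. Origin: centre of its underside; z out of its lid, y to the robot's left (turned up to 0.2 rad). Tipped over to the right it lies 56 mm high, underside facing left, y axis up, z axis pointing right, to the rail.
- crate_plain: Closed plywood crate, the one with a blank underside; alike otherwise: 80 mm wide (x), 56 deep (y), 110 high (z), 0.26 to 0.44 kg. Starts upright on the platform. Origin: centre of its underside; z out of its lid, y to the robot's left (turned up to 0.2 rad). Tipped over to the right it lies 56 mm high, underside facing left, y axis up, z axis pointing right, to the rail.
- crate_stamped_center (a point): Centre of crate_stamped, 55 mm from the middle of its underside. A push to the right on its left wall within 25 mm of the lid tips it over its right lower edge, hardly sliding; past about 0.47 rad of tilt it falls by itself onto its right wall. Then, pushed low at its underside, it slides.
- crate_stamped_edge_near (a point): Near end of the right-hand top edge of crate_stamped: 28 mm right (-y), 40 mm nearer the robot (-x) and 110 mm up from the underside's centre. With the crate tipped over, this point lies on the platform, at the end towards the rail.
- crate_stamped_edge_far (a point): Far end of the right-hand top edge of crate_stamped: 28 mm right (-y), 40 mm further away (+x) and 110 mm up from the underside's centre. With the crate tipped over, this point lies on the platform, at the end towards the rail.
- crate_plain_center (a point): Centre of crate_plain, 55 mm from the middle of its underside. A push to the right on its left wall within 25 mm of the lid tips it over its right lower edge, hardly sliding; past about 0.47 rad of tilt it falls by itself onto its right wall. Then, pushed low at its underside, it slides.
- crate_plain_edge_near (a point): Near end of the right-hand top edge of crate_plain: 28 mm right (-y), 40 mm nearer the robot (-x) and 110 mm up from the underside's centre. With the crate tipped over, this point lies on the platform, at the end towards the rail.
- crate_plain_edge_far (a point): Far end of the right-hand top edge of crate_plain: 28 mm right (-y), 40 mm further away (+x) and 110 mm up from the underside's centre. With the crate tipped over, this point lies on the platform, at the end towards the rail.
- dispatch_rail: The dispatch line: a fixed low aluminium angle rail along the right side of the platform, 380 mm long (its x), 22 mm high. Origin: centre of its underside, on the platform; its flat upright face looks left (+y) and stands 10 mm to the left of the origin. Its y axis points left, to the crates (turned up to 0.1 rad).
- platform: The fixed grey packing platform that covers the top of the cold box: 535 mm deep (x), 562 mm wide (y); all the work stands on its flat top, at z = 70 mm. Origin: centre of its underside.
- vial_1: Small amber vial with a black screw cap, 27 mm across, 58 mm high, standing between the crates; a bystander. Origin: centre of its underside.
- petri_stack: Two closed petri dishes, 62 mm across, 30 mm high, left of the vial; a bystander. Origin: centre of its underside.

How it is judged:
By the outcome, as a careful person would: the job done as asked, in the order asked, and still so for the second after the job is handed in, with the robot touching nothing.
It also fails if it takes over 64 s, if anything falls off the work surface, if the arm or the gripper's body presses on something with over 40 N, if the wrist force passes 120 N, or if a joint passes its speed limit or range.

## Working session

There is one attempt and no reset: what is moved stays moved. The work goes in short steps, Python scripts to look and compute and a shell command to move; the robot and the scene stay as the last step left them, time stands still between calls to the robot, and variables do not carry over. Pictures are saved under pics/ and viewed, and the job is handed in when it is done.

```bash
ls; mkdir -p pics; cat > h.py <<'E'
import numpy as np, cv2
from station import *
from scipy.spatial.transform import Rotation as R
def snap(n,f):
    p,d=camera(n); cv2.imwrite('pics/%s.png'%f,p[:,:,::-1]); np.savez('pics/%s.npz'%f,p=p,d=d); return p,d
def pose(n):
    c=calibration(n)
    if 'T_tool_cam' in c:
        s=read_state(); T=np.eye(4);T[:3,:3]=R.from_quat(s['eef_rot']).as_matrix();T[:3,3]=s['ee_pos']
        return T@np.array(c['T_tool_cam'])
    T=np.eye(4); o=np.array(c['orientation']); T[:3,:3]=o if o.shape==(3,3) else R.from_quat(o).as_matrix(); T[:3,3]=c['eye']; return T
def rays(n,uv):
    c=calibration(n); u=cv2.undistortPoints(np.array(uv,float).reshape(-1,1,2),np.array(c['mtx']),np.array(c['distortion'])).reshape(-1,2)
    return np.c_[u,np.ones(len(u))]
def onplane(n,uv,z,T=None):
    T=pose(n) if T is None else T
    r=rays(n,uv)@T[:3,:3].T; o=T[:3,3]; return o+r*((z-o[2])/r[:,2])[:,None]
def bydepth(n,uv,dep,T=None):
    T=pose(n) if T is None else T
    return (rays(n,uv)*np.array(dep)[:,None])@T[:3,:3].T+T[:3,3]
E
python3 - <<'E'
from h import *
s=read_state(); print(s, grip_point_offset if not callable(grip_point_offset) else grip_point_offset())
for n in('side','top','wrist'):
    print(n,calibration(n)); snap(n,n+'0')
print(R.from_quat(s['eef_rot']).as_matrix().round(3))
E
```

```text
pics
{'time_s': 0.0, 'qpos': array([-0.85776433,  0.50184708, -0.42678451,  1.55142842,  0.22082656,
        1.13828023, -0.21029879]), 'dq': array([ 8.63778650e-04,  6.34521366e-04, -2.74135095e-04,  1.69257752e-03,
        1.67274188e-03, -5.15080435e-05, -2.28685611e-04]), 'effort': array([-7.72344520e-04, -5.69517195e+01, -5.81594780e+00, -2.80935842e+01,
        1.07919020e-02,  1.20062704e-02, -2.29384818e-05]), 'ee_pos': array([282.38694309, 584.70760234, 230.26820915]), 'eef_rot': array([ 2.22996566e-01,  9.74818766e-01, -9.21884015e-04, -2.34392371e-04]), 'contact_force': array([-1.00423019, -0.3637139 , -1.24195106]), 'ft_torque': array([-0.01347986, -0.03877686,  0.06737972]), 'finger_gap': 1.0032020620470048} 18.700000000000003
side {'mtx': array([[449.03698817,   0.        , 284.89193887],
       [  0.        , 449.03698817, 218.4491401 ],
       [  0.        ,   0.        ,   1.        ]]), 'distortion': array([-0.12082037,  0.        ,  0.        ,  0.        ,  0.        ]), 'eye': array([390.24318676, 693.89149859, 436.976805  ]), 'orientation': array([-0.08345782,  
[... 409 characters left out ...]
351,  0.0334977 ])}
wrist {'mtx': array([[344.03494072,   0.        , 281.39399262],
       [  0.        , 344.03494072, 205.56595412],
       [  0.        ,   0.        ,   1.        ]]), 'distortion': array([-0.0703559,  0.       ,  0.       ,  0.       ,  0.       ]), 'T_tool_cam': array([[ 1.22083515e-03, -9.58229558e-01, -2.85997595e-01,
         7.26891164e+01],
       [ 9.99999036e-01,  9.80490869e-04,  9.83569956e-04,
         2.15473511e+00],
       [-6.62067774e-04, -2.85998520e-01,  9.58229831e-01,
        -1.42921903e+02],
       [ 0.00000000e+00,  0.00000000e+00,  0.00000000e+00,
         1.00000000e+00]])}
[[-0.901  0.435 -0.001]
 [ 0.435  0.901 -0.002]
 [ 0.    -0.002 -1.   ]]
```

View pics/side0.png

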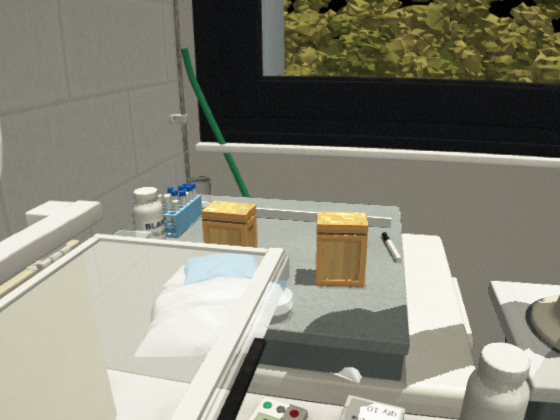

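View pics/top0.png

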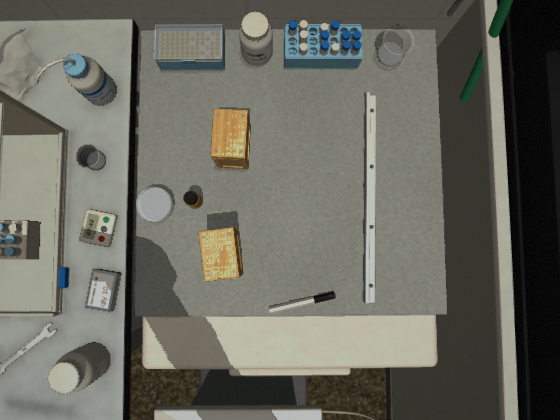

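View pics/wrist0.png

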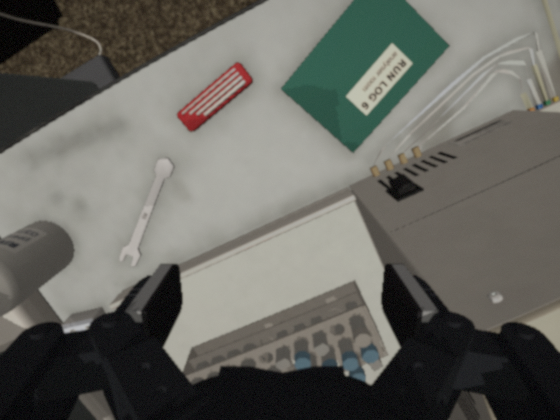

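```bash
python3 - <<'E'
from h import *
f=np.load('pics/top0.npz');p,d=f['p'],f['d']
hsv=cv2.cvtColor(p,cv2.COLOR_RGB2HSV)
T=pose('top')
v,u=np.mgrid[:420,:560]
P=bydepth('top',np.c_[u.ravel(),v.ravel()],d.ravel(),T).reshape(420,560,3)
print('plat z',np.median(P[100:280,270:350,2]), P[200,300], P[100,300])
np.save('pics/P0.npy',P)
m=((hsv[...,0]<25)&(hsv[...,1]>100)&(hsv[...,2]>80)).astype(np.uint8)
n,l,st,c=cv2.connectedComponentsWithStats(m)
for i in range(1,n):
    if st[i,4]>300:
        k=(l==i)&(P[...,2]>160)
        print(st[i],'topz',np.median(P[k][:,2]),k.sum())
        pts=np.argwhere(k)[:,::-1]
        W=onplane('top',pts,180,T)[:,:2].astype(np.float32)
        r=cv2.minAreaRect(W); print('lid rect',r)
        print(cv2.boxPoints(r).round(1).tolist())
# rail
for z in (92,):
    print('rail', onplane('top',[[367,94],[374,94],[366,302],[374,302],[370,200]],z,T).round(1).tolist())
print('vial',onplane('top',[[191,198]],128,T),'petri',onplane('top',[[155,203]],100,T),'pen',onplane('top',[[270,309],[334,295]],75,T))
print('platform corners',onplane('top',[[142,30],[437,30],[447,314],[135,315]],70,T).round())
print('bystanders z', P[203,155],P[197,191],P[40,256])
E
```

```text
plat z 69.76830590402659 [ 540.64896236 -120.29549291   69.32675241] [ 728.26894185 -122.4572235    67.4490461 ]
[ 211  109   39   60 1769] topz 179.46089448844612 1505
lid rect ((630.0859375, -0.20838356018066406), (97.6378173828125, 58.17225646972656), 0.04134725034236908)
[[581.2000122070312, 28.799999237060547], [581.2999877929688, -29.299999237060547], [678.9000244140625, -29.299999237060547], [678.9000244140625, 28.899999618530273]]
[ 199  227   41   55 1067] topz 179.6460218376584 1067
lid rect ((444.51971435546875, 15.211309432983398), (79.44725799560547, 56.83679962158203), 7.01657247543335)
[[401.6000061035156, 38.599998474121094], [408.6000061035156, -17.799999237060547], [487.3999938964844, -8.100000381469727], [480.5, 48.29999923706055]]
rail [[731.8, -243.2, 92.0], [731.8, -256.0, 92.0], [358.9, -232.4, 92.0], [358.7, -246.4, 92.0], [537.7, -243.6, 92.0]]
vial [[538.87751639  68.51043324 128.        ]] petri [[533.3954083  136.28549024 100.        ]] pen [[ 346.25347125  -64.8580992    75.        ]
 [ 369.98699062 -178.73001936   75.        ]]
platform corners [[ 866.  175.   70.]
 [ 865. -385.   70.]
 [ 334. -382.   70.]
 [ 336.  176.   70.]]
bystanders z [533.64722855 136.87829854  97.45872995] [540.59788358  68.54265588 127.92435656] [798.99582665 -43.81031068 173.66505251]
```

```bash
python3 - <<'E'
import cv2
p=cv2.imread('pics/top0.png');cv2.imwrite('pics/top0z.png',cv2.resize(p[80:320,130:400],None,fx=2.9,fy=2.45,interpolation=cv2.INTER_CUBIC)[:600,:800])
p=cv2.imread('pics/side0.png');cv2.imwrite('pics/side0z.png',cv2.resize(p[170:350,130:420],None,fx=2.7,fy=2.7,interpolation=cv2.INTER_CUBIC))
E
```

```text
(no output)
```

View pics/top0z.png

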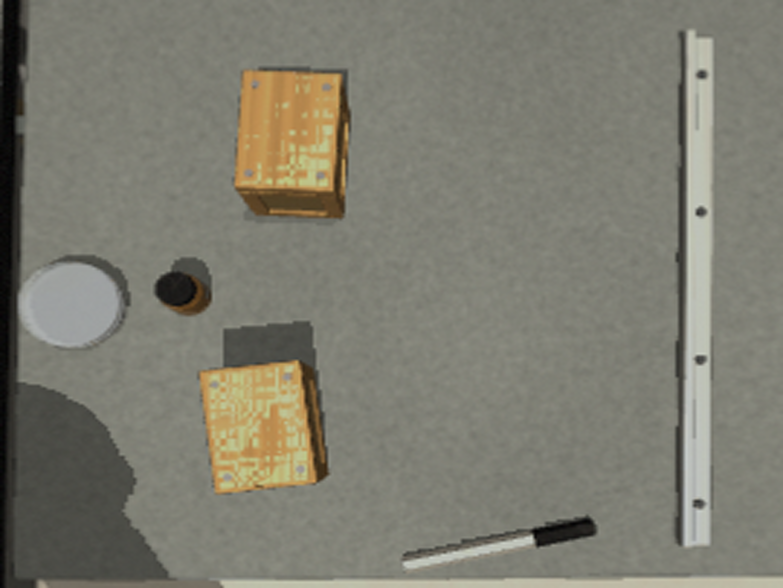

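View pics/side0z.png

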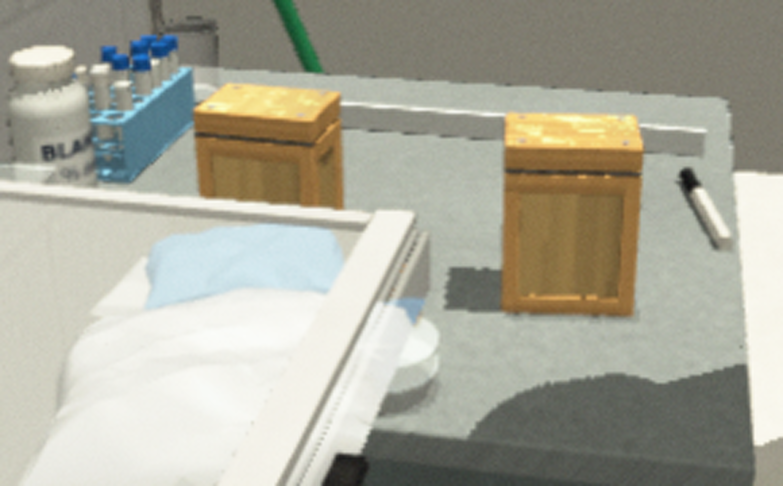

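```bash
python3 - <<'E'
from h import *
T=pose('top')
A=onplane('top',[[213.8,109.4],[249,108.6],[247.2,157.6],[211.4,156.7]],180,T)[:,:2];print('A lid',A.round(1).tolist(),A.mean(0))
P=np.load('pics/P0.npy'); print('left box z top', [ (x0,y0,np.percentile(P[(abs(P[...,0]-x0)<25)&(abs(P[...,1]-y0)<25)][:,2],[50,99]).round() if ((abs(P[...,0]-x0)<25)&(abs(P[...,1]-y0)<25)).sum()>5 else None) for x0 in (350,450,550,650) for y0 in (200,250,300,350)])
f=np.load('pics/side0.npz');d=f['d'];v,u=np.mgrid[:420,:560]
Q=bydepth('side',np.c_[u.ravel(),v.ravel()],d.ravel()).reshape(420,560,3)
np.save('pics/Qs.npy',Q)
for (a,b) in [(150,300),(110,240),(280,250),(180,400),(240,380),(500,360),(50,215),(340,250),(230,225)]: print(a,b,Q[b,a].round())
k=(Q[...,1]>180)&(Q[...,1]<650)&(Q[...,0]<750)&(d>0)
for y0 in range(200,650,50): 
  kk=k&(abs(Q[...,1]-y0)<25); print(y0, np.percentile(Q[kk][:,2],[50,99]).round() if kk.sum()>9 else None, np.percentile(Q[kk][:,0],[1,99]).round() if kk.sum()>9 else None)
E
```

```text
A lid [[678.2, 24.8], [679.3, -32.5], [598.2, -29.6], [600.0, 28.0]] [638.93749389  -2.31819848]
left box z top [(350, 200, array([-19.,  71.])), (350, 250, array([10., 16.])), (350, 300, array([-16.,  15.])), (350, 350, array([ 8., 37.])), (450, 200, array([-18.,  71.])), (450, 250, array([-16.,   3.])), (450, 300, array([-16.,   2.])), (450, 350, array([ 8., 43.])), (550, 200, array([-19.,  71.])), (550, 250, array([-16.,  -2.])), (550, 300, array([-16.,   1.])), (550, 350, array([  8., 259.])), (650, 200, array([-18.,  71.])), (650, 250, array([-16.,  37.])), (650, 300, array([-13.,  37.])), (650, 350, array([  8., 264.]))]
150 300 [553. 430. 259.]
110 240 [643. 340. 262.]
280 250 [472. 336. 265.]
180 400 [484. 529. 265.]
240 380 [460. 499. 258.]
500 360 [248. 288. 134.]
50 215 [654. 402. 311.]
340 250 [441.  42. 133.]
230 225 [627.  32. 158.]
200 [-12.  69.] [253. 550.]
250 [  1. 135.] [224. 549.]
300 [102. 136.] [213. 521.]
350 [260. 311.] [465. 680.]
400 [260. 311.] [465. 685.]
450 [260. 311.] [458. 679.]
500 [260. 311.] [455. 640.]
550 [260. 266.] [460. 601.]
600 None None
```

```bash
python3 -m crank '0 0 -0.04 0 0.4; -0.03 -0.025 -0.04 1 0.4; -0.06 -0.05 -0.04 2 0.4; -0.09 -0.08 -0.04 3 0.4; -0.12 -0.11 -0.04 4 0.4; -0.15 -0.14 -0.04 5 0.4; -0.18 -0.17 -0.04 6 0.4; -0.21 -0.2 -0.04 7 0.4; -0.24 -0.23 -0.04 8 0.4; -0.265 -0.26 -0.04 9 0.4; -0.29 -0.29 -0.04 10 0.4; -0.31 -0.32 -0.04 11 0.4; -0.33 -0.35 -0.04 11.4 0.4; -0.357 -0.385 -0.04 11.4 0.4; -0.357 -0.385 -0.04 11.4 0.4; -0.357 -0.385 -0.04 11.4 0.4'
python3 - <<'E'
from h import *
s=read_state();print(s['ee_pos'],s['qpos'],s['contact_force'],s['finger_gap']);print(R.from_quat(s['eef_rot']).as_matrix().round(3))
snap('wrist','w1');snap('top','top1')
E
```

```text
time_s: 1.48
ee_pos: [436.9, 80.6, 271.3]
eef_rot: [0.663, 0.748, -0.0, 0.0]
contact_force: [-0.4, 0.5, -0.7]
finger_gap: 0.4
[436.93622175  80.55335623 271.25073674] [-2.29287850e-01  5.56821576e-02 -1.43555377e-02  2.00386091e+00
  1.36822644e-03  1.08221103e+00 -1.24086001e-01] [-0.35896934  0.48164203 -0.7365328 ] 0.3996093604650244
[[-0.12   0.993 -0.   ]
 [ 0.993  0.12  -0.   ]
 [-0.    -0.    -1.   ]]
```

View pics/w1.png

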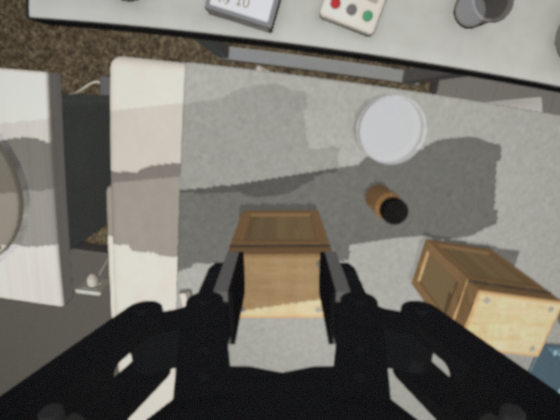

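View pics/top1.png

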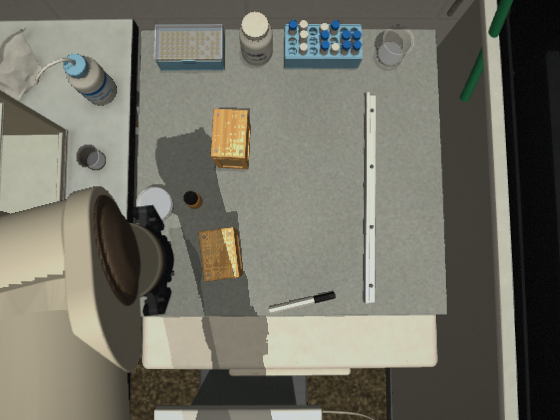

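```bash
python3 -m crank '0 0 0.04 0 0.4; 0 0 0.075 0 0.4; 0 0 0.107 0 0.4; -0.005 0 0.107 0 0.4; -0.01 0 0.107 0 0.4; -0.015 0 0.107 0 0.4; -0.02 0 0.107 0 0.4; -0.024 0 0.107 0 0.4;-0.028 0 0.107 0 0.4;-0.032 0 0.107 0 0.4'
python3 - <<'E'
from h import *
s=read_state();print(s['ee_pos'],s['contact_force'])
snap('wrist','w2');snap('side','s2')
E
```

```text
time_s: 2.42
ee_pos: [441.6, 51.7, 165.5]
eef_rot: [0.661, 0.75, 0.001, 0.001]
contact_force: [-0.2, 1.9, 0.4]
finger_gap: 0.401
[441.63686017  51.68671112 165.50341246] [-0.17817343  1.94562789  0.4146065 ]
```

View pics/s2.png

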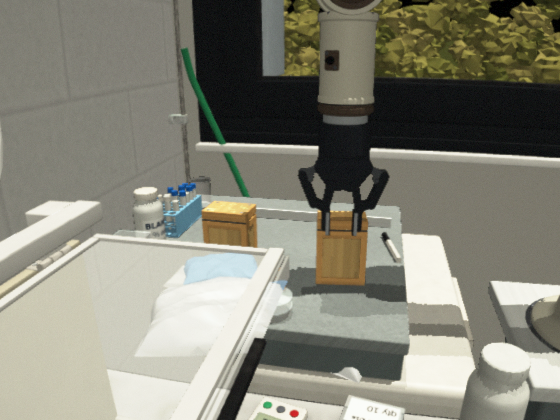

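View pics/w2.png

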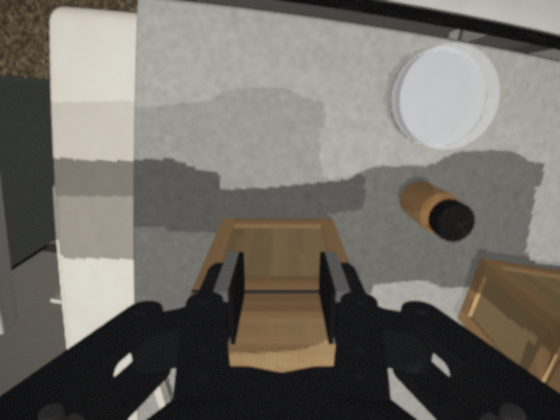

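Both fingertips sit just at the top of the near crate's left wall (side view: tips ~(328–357, 232); vial and dishes untouched). Contact is starting, so I push it over.

```bash
python3 -m crank '-0.004 0 0 0 0.4; -0.008 0 0 0 0.4; -0.012 0 0 0 0.4; -0.016 0 0 0 0.4; -0.02 0 0 0 0.4; -0.024 0 0 0 0.4; -0.028 0 0 0 0.4; -0.032 0 0 0 0.4; -0.036 0 0 0 0.4; -0.04 0 0 0 0.4; -0.043 0 0 0 0.4; -0.046 0 0 0 0.4; -0.049 0 0 0 0.4; -0.052 0 0 0 0.4; -0.055 0 0 0 0.4; -0.058 0 0 0 0.4; -0.058 0 0 0 0.4;-0.058 0 0 0 0.4;-0.058 0 0 0 0.4'
python3 - <<'E'
from h import *
s=read_state();print(s['ee_pos'],s['contact_force'])
snap('side','s3')
E
```

```text
time_s: 4.1
ee_pos: [448.0, -5.7, 164.3]
eef_rot: [0.661, 0.75, 0.0, -0.0]
contact_force: [-0.3, 0.2, 0.2]
finger_gap: 0.402
[448.01071697  -5.7184763  164.27336777] [-0.26083901  0.23447982  0.18169779]
```

View pics/s3.png

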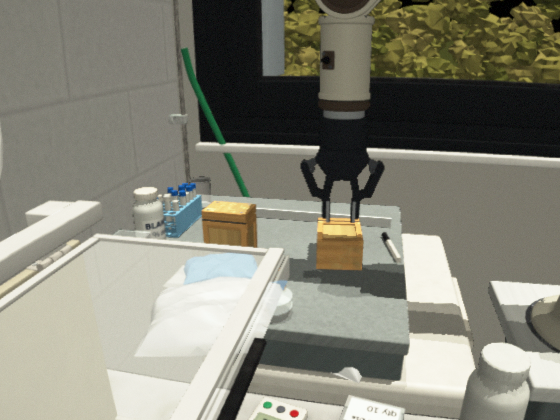

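```bash
python3 -m crank '0 0 -0.035 0 0.4; 0 0 -0.066 0 0.4; 0.01 0.03 -0.066 0.5 0.4; 0.02 0.065 -0.066 1 0.4; 0.03 0.1 -0.066 1.5 0.4; 0.04 0.135 -0.066 1.85 0.4; 0.047 0.17 -0.066 1.85 0.4; 0.047 0.2 -0.066 1.85 0.4; 0.047 0.201 -0.066 1.85 0.4; 0.047 0.201 -0.066 1.85 0.4'
python3 - <<'E'
from h import *
s=read_state();print(s['ee_pos'],s['contact_force']);print(R.from_quat(s['eef_rot']).as_matrix().round(3))
snap('wrist','w4');p,d=snap('side','s4')
cv2.imwrite('pics/s4z.png',cv2.resize(p[170:350,130:420,::-1],None,fx=2.7,fy=2.7,interpolation=cv2.INTER_CUBIC))
E
```

```text
time_s: 4.98
ee_pos: [642.0, 66.6, 229.0]
eef_rot: [0.719, 0.695, -0.001, -0.0]
contact_force: [-0.3, 1.1, -0.1]
finger_gap: 0.399
[642.03714191  66.62271036 228.95213465] [-0.30633098  1.06157928 -0.06568317]
[[ 0.034  0.999 -0.002]
 [ 0.999 -0.034 -0.   ]
 [-0.    -0.002 -1.   ]]
```

View pics/w4.png

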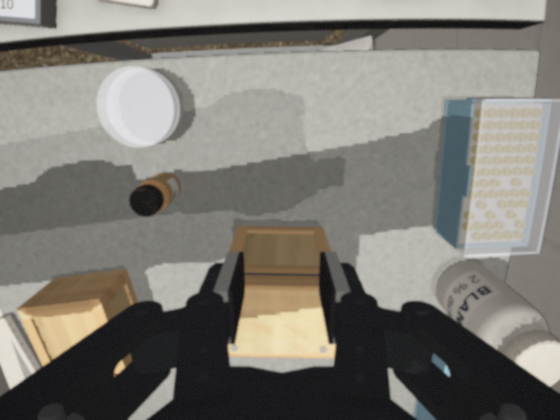

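View pics/s4z.png

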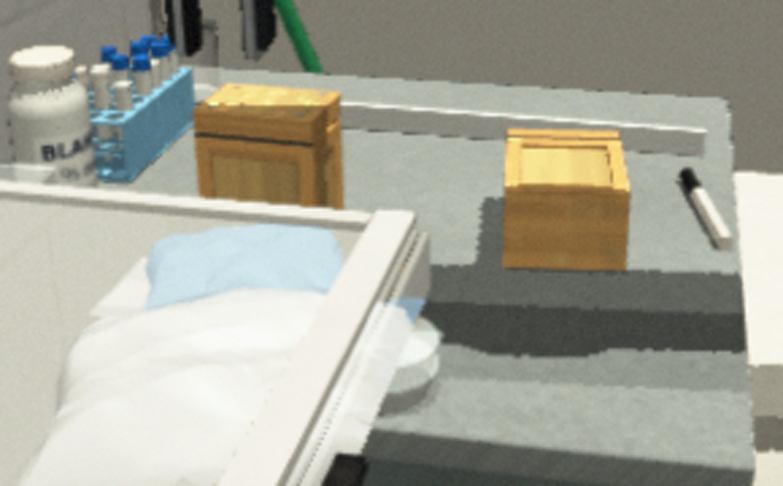

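The near crate's underside (zoom at (566,225)) is blank, so the far crate should be the stamped one. I'm tipping it now.

```bash
python3 -m crank '0 0 0.033 0 0.4; 0 0 0.065 0 0.4; -0.006 0 0.065 0 0.4; -0.014 0 0.065 0 0.4; -0.02 0 0.065 0 0.4; -0.024 0 0.065 0 0.4; -0.028 0 0.065 0 0.4; -0.032 0 0.065 0 0.4'
python3 -m crank '-0.004 0 0 0 0.4; -0.008 0 0 0 0.4; -0.012 0 0 0 0.4; -0.016 0 0 0 0.4; -0.02 0 0 0 0.4; -0.024 0 0 0 0.4; -0.028 0 0 0 0.4; -0.032 0 0 0 0.4; -0.036 0 0 0 0.4; -0.04 0 0 0 0.4; -0.043 0 0 0 0.4; -0.046 0 0 0 0.4; -0.049 0 0 0 0.4; -0.052 0 0 0 0.4; -0.055 0 0 0 0.4; -0.058 0 0 0 0.4; -0.058 0 0 0 0.4;-0.058 0 0 0 0.4;-0.058 0 0 0 0.4'
python3 - <<'E'
from h import *
s=read_state();print(s['ee_pos'],s['contact_force'])
snap('wrist','w5');snap('side','s5')
E
```

```text
time_s: 5.75
ee_pos: [641.6, 34.2, 167.4]
eef_rot: [0.72, 0.694, 0.002, 0.001]
contact_force: [0.3, 1.2, 1.3]
finger_gap: 0.4
time_s: 7.33
ee_pos: [638.3, -23.6, 165.3]
eef_rot: [0.719, 0.695, 0.0, -0.0]
contact_force: [0.6, 0.4, 0.3]
finger_gap: 0.402
[638.3347462  -23.6364078  165.28314198] [0.61916559 0.40358905 0.26959576]
```

View pics/w5.png

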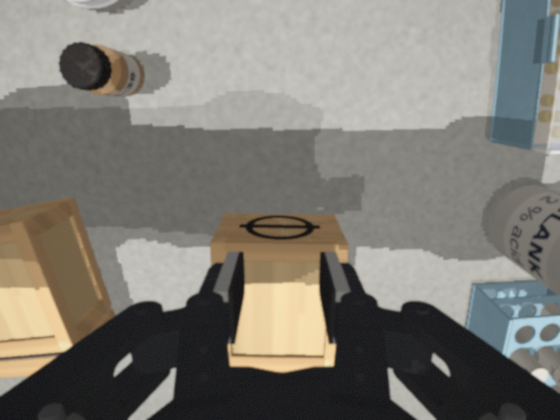

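View pics/s5.png

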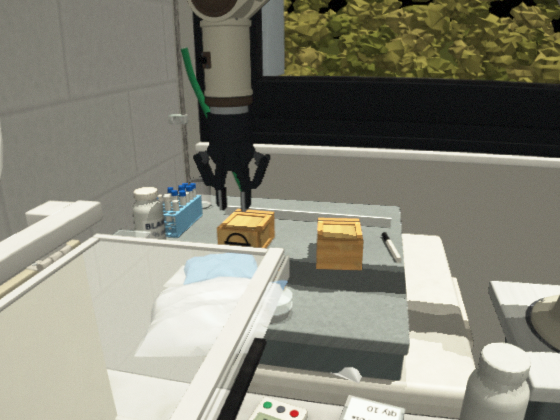

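```bash
python3 -m crank '0.02 0 -0.01 0 0.4; 0.05 0 -0.02 0 0.4; 0.08 0 -0.02 0 0.4; 0.1 0 -0.02 0 0.4; 0.1 0 -0.02 0 0.4; 0.1 0 -0.02 0 0.4'
python3 - <<'E'
from h import *
s=read_state();print(s['ee_pos'],s['contact_force']);print(R.from_quat(s['eef_rot']).as_matrix().round(3))
T=pose('wrist')
snap('wrist','w6');np.save('pics/Tw6.npy',T);p,d=snap('top','t6')
cv2.imwrite('pics/t6z.png',cv2.resize(p[80:320,130:400,::-1],None,fx=2.5,fy=2.5,interpolation=cv2.INTER_CUBIC))
E
```

```text
time_s: 7.93
ee_pos: [641.6, 78.8, 185.3]
eef_rot: [0.718, 0.696, 0.0, -0.0]
contact_force: [-0.3, -0.4, -0.5]
finger_gap: 0.4
[641.6235102   78.75538512 185.25752589] [-0.27558616 -0.42978816 -0.46254535]
[[ 0.031  1.    -0.   ]
 [ 1.    -0.031  0.001]
 [ 0.001 -0.    -1.   ]]
```

View pics/w6.png

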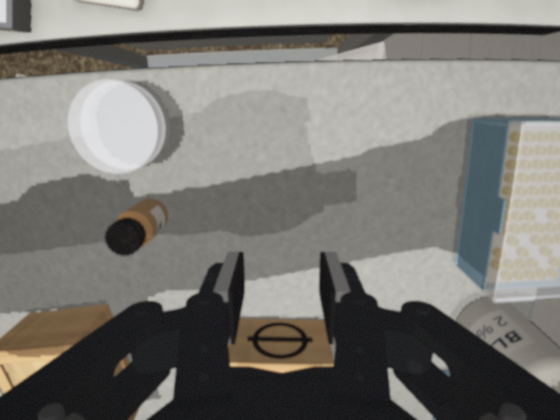

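View pics/t6z.png

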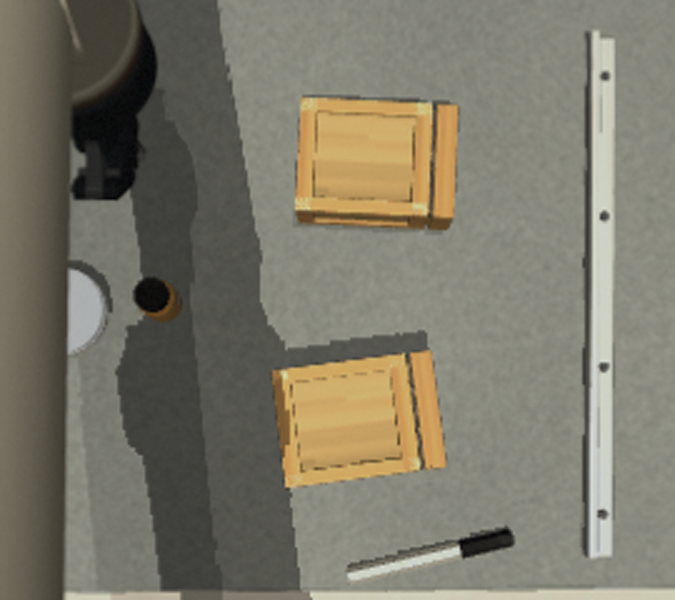

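```bash
cat > m.py <<'E'
from h import *
def lid(f,x0=420,y0=-260,y1=60,x1=720,zs=(112,140)):
    d=np.load('pics/%s.npz'%f);p,dd=d['p'],d['d'];v,u=np.mgrid[:420,:560]
    T=pose('top');P=bydepth('top',np.c_[u.ravel(),v.ravel()],dd.ravel(),T).reshape(420,560,3)
    hsv=cv2.cvtColor(p,cv2.COLOR_RGB2HSV)
    m=(hsv[...,0]<25)&(hsv[...,1]>90)&(P[...,2]>zs[0])&(P[...,2]<zs[1])
    n,l,st,c=cv2.connectedComponentsWithStats(cv2.morphologyEx(m.astype(np.uint8),cv2.MORPH_CLOSE,np.ones((5,5))))
    for i in range(1,n):
        if st[i,4]>600:
            k=(l==i)&m; W=onplane('top',np.argwhere(k)[:,::-1],126,T)[:,:2].astype(np.float32)
            r=cv2.minAreaRect(W);print('z',np.median(P[k][:,2]).round(1),'rect',r);print(cv2.boxPoints(r).round(1).tolist())
E
python3 - <<'E'
from m import *
lid('t6')
c=np.array([(302,97),(458,103),(453,219),(297,212)])/2.5+[130,80]-0.3
print('A corners',onplane('top',c,126).round(1).tolist())
r=np.array([(588,32),(586,555),(586,300)])/2.5+[130,80]-0.3
print('rail face top',onplane('top',r,92).round(1).tolist())
E
```

```text
z 124.2 rect ((633.8824462890625, -84.18467712402344), (109.39185333251953, 82.35065460205078), 86.85618591308594)
[[589.7999877929688, -136.5], [672.0, -141.10000610351562], [678.0, -31.799999237060547], [595.7999877929688, -27.299999237060547]]
z 124.3 rect ((455.16815185546875, -70.62992858886719), (79.92279815673828, 109.49797058105469), 6.9844865798950195)
[[408.79998779296875, -21.100000381469727], [422.20001220703125, -129.8000030517578], [501.5, -120.0999984741211], [488.20001220703125, -11.399999618530273]]
A corners [[677.4, -32.7, 126.0], [672.7, -141.0, 126.0], [591.2, -136.4, 126.0], [596.5, -29.2, 126.0]]
rail face top [[734.6, -239.5, 92.0], [359.4, -229.1, 92.0], [538.3, -233.1, 92.0]]
```

```bash
python3 -m crank '-0.02 0 0.02 0 0.4; -0.03 0 0.05 0 0.4; -0.045 0 0.08 0 0.4; -0.06 0 0.095 0 0.4; -0.07 0 0.095 0 0.4; -0.08 0 0.095 0 0.4; -0.086 0 0.095 0 0.4; -0.09 0 0.095 0 0.4; -0.094 0 0.095 0 0.4; -0.098 0 0.095 0 0.4; -0.102 0 0.095 0 0.4; -0.106 0 0.095 0 0.4; -0.11 0 0.095 0 0.4; -0.114 0 0.095 0 0.4; -0.118 0 0.095 0 0.4; -0.122 0 0.095 0 0.4;-0.122 0 0.095 0 0.4'
python3 - <<'E'
from h import *
s=read_state();print(s['ee_pos'],s['contact_force'])
snap('wrist','w7');snap('top','t7')
from m import lid; lid('t7')
E
```

```text
time_s: 9.45
ee_pos: [637.4, -47.6, 90.2]
eef_rot: [0.72, 0.694, -0.0, 0.0]
contact_force: [0.6, 1.8, 0.6]
finger_gap: 0.403
[637.40190303 -47.64736745  90.17757219] [0.56985978 1.80313059 0.58726206]
z 124.3 rect ((631.7691040039062, -135.83010864257812), (68.42108154296875, 81.80817413330078), 87.73213195800781)
[[589.5, -168.39999389648438], [671.2999877929688, -171.60000610351562], [674.0, -103.30000305175781], [592.2999877929688, -100.0]]
z 125.6 rect ((459.69439697265625, -108.16152954101562), (79.76298522949219, 34.276588439941406), 6.521167755126953)
[[418.1000061035156, -95.69999694824219], [422.0, -129.6999969482422], [501.29998779296875, -120.69999694824219], [497.3999938964844, -86.5999984741211]]
```

View pics/w7.png

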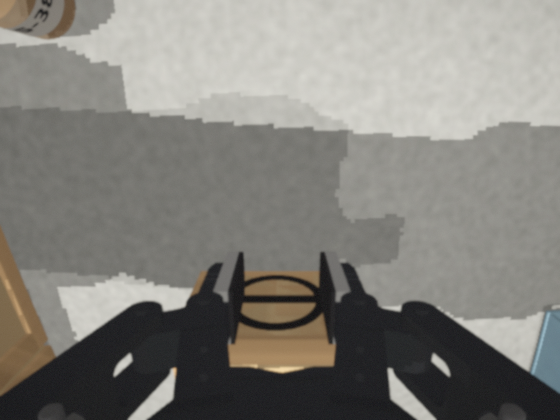

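View pics/t7.png

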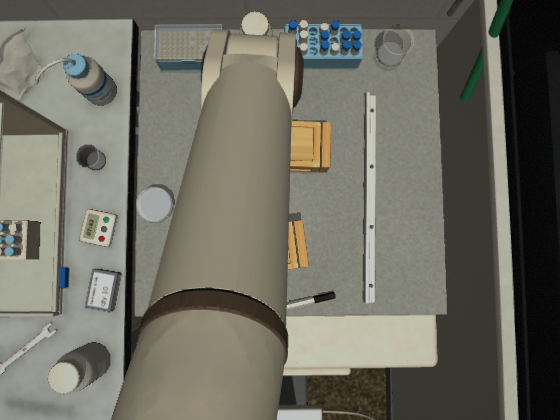

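```bash
python3 -m crank '-0.004 0 0 0 0.4; -0.008 0 0 0 0.4; -0.012 0 0 0 0.4; -0.016 0 0 0 0.4; -0.02 0 0 0 0.4; -0.024 0 0 0 0.4; -0.028 0 0 0 0.4; -0.032 0 0 0 0.4; -0.036 0 0 0 0.4; -0.04 0 0 0 0.4; -0.043 0 0 0 0.4; -0.046 0 0 0 0.4; -0.049 0 0 0 0.4; -0.052 0 0 0 0.4; -0.055 0 0 0 0.4;-0.057 0 0 0 0.4;-0.059 0 0 0 0.4;-0.059 0 0 0 0.4'
python3 - <<'E'
from h import *
s=read_state();print(s['ee_pos'],s['contact_force'])
snap('wrist','w8');p,d=snap('top','t8')
cv2.imwrite('pics/t8z.png',cv2.resize(p[80:240,250:450,::-1],None,fx=3.7,fy=3.7,interpolation=cv2.INTER_CUBIC))
from m import lid; lid('t8')
E
```

```text
time_s: 11.05
ee_pos: [635.5, -105.6, 90.4]
eef_rot: [0.72, 0.694, -0.0, 0.0]
contact_force: [-0.7, -0.5, -0.1]
finger_gap: 0.402
[ 635.48916391 -105.58591011   90.35359601] [-0.65899406 -0.47903113 -0.06872568]
z 125.6 rect ((629.9869995117188, -212.48643493652344), (29.63718032836914, 81.20015716552734), 88.75817108154297)
[[589.0999755859375, -226.39999389648438], [670.2999877929688, -228.1999969482422], [670.9000244140625, -198.60000610351562], [589.7000122070312, -196.8000030517578]]
```

View pics/t8z.png

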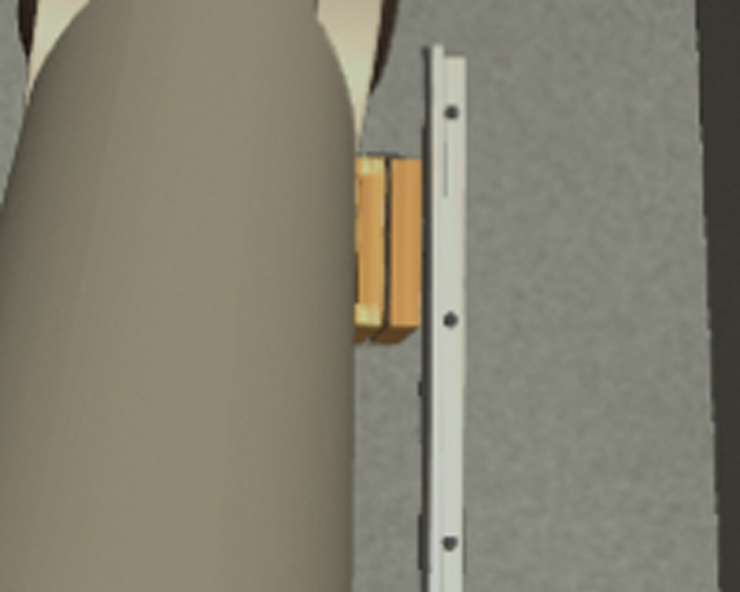

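```bash
python3 -m crank '-0.002 0 0 0 0.4; -0.004 0 0 0 0.4; -0.005 0 0 0 0.4; -0.006 0 0 0 0.4; -0.007 0 0 0 0.4; -0.007 0 0 0 0.4'
python3 -m crank '-0.001 0 0 0 0.4; -0.002 0 0 0 0.4; -0.002 0 0 0 0.4'
python3 -m crank '-0.001 0 0 0 0.4; -0.002 0 0 0 0.4; -0.002 0 0 0 0.4'
```

```text
time_s: 11.65
ee_pos: [635.5, -111.7, 90.5]
eef_rot: [0.719, 0.695, 0.0, 0.0]
contact_force: [0.5, 3.5, 1.4]
finger_gap: 0.404
time_s: 11.9
ee_pos: [635.4, -113.9, 90.5]
eef_rot: [0.719, 0.695, 0.0, 0.0]
contact_force: [1.2, 3.3, 2.1]
finger_gap: 0.401
time_s: 12.15
ee_pos: [635.3, -116.0, 90.5]
eef_rot: [0.72, 0.694, 0.0, 0.0]
contact_force: [-0.5, 3.4, 2.2]
finger_gap: 0.399
```

```bash
python3 -m crank '-0.001 0 0 0 0.4; -0.002 0 0 0 0.4; -0.002 0 0 0 0.4'
python3 - <<'E'
from h import *
p,d=snap('top','t9')
cv2.imwrite('pics/t9z.png',cv2.resize(p[80:240,250:450,::-1],None,fx=3.7,fy=3.7,interpolation=cv2.INTER_CUBIC))
print(read_state()['contact_force'],read_state()['ft_torque'])
from m import lid; lid('t9')
E
```

```text
time_s: 12.4
ee_pos: [635.2, -116.0, 90.5]
eef_rot: [0.719, 0.695, 0.001, -0.001]
contact_force: [-0.6, 7.0, 4.1]
finger_gap: 0.397
[1.02344301 7.12482285 3.59385224] [ 1.27709355  0.01300597 -0.07399312]
```

View pics/t9z.png

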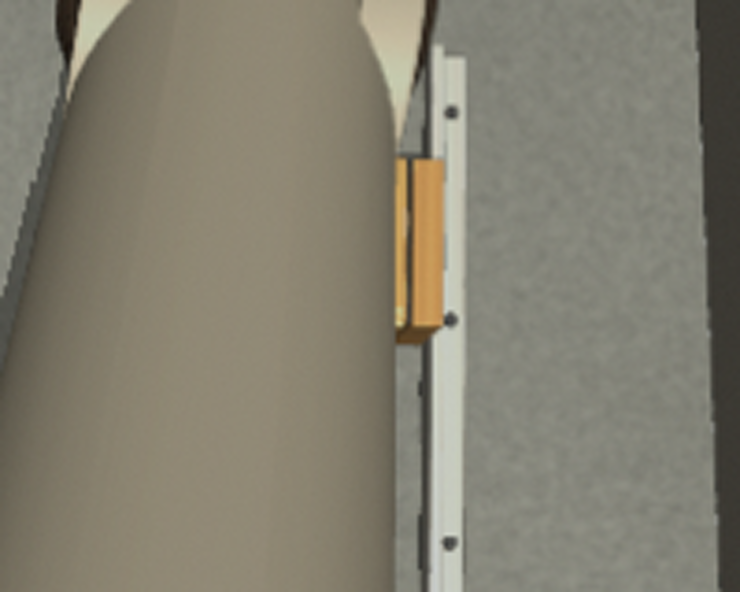

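Force has risen to 7 N and the TCP has stalled at y = −116. The lid end is then at about −238, against a rail face at about −237. I'll seat it a little more firmly.

```bash
python3 -m crank '-0.001 0 0 0 0.4; -0.002 0 0 0 0.4; -0.003 0 0 0 0.4; -0.003 0 0 0 0.4; -0.003 0 0 0 0.4'
python3 -m crank '-0.001 0 0 0 0.4; -0.002 0 0 0 0.4; -0.003 0 0 0 0.4; -0.003 0 0 0 0.4; -0.003 0 0 0 0.4'
```

```text
time_s: 12.87
ee_pos: [635.0, -116.1, 90.5]
eef_rot: [0.718, 0.696, 0.001, -0.002]
contact_force: [-1.9, 11.4, 5.2]
finger_gap: 0.399
time_s: 13.28
ee_pos: [634.8, -116.1, 90.5]
eef_rot: [0.718, 0.696, 0.002, -0.003]
contact_force: [-2.9, 16.1, 7.5]
finger_gap: 0.4
```

```bash
python3 -m crank '0.004 0 0 0 0.4; 0.008 0 0 0 0.4; 0.012 0 0 0 0.4; 0.02 0 0 0 0.4; 0.035 0 0 0 0.4; 0.06 0 0 0 0.4; 0.07 0 -0.035 0 0.4; 0.09 0 -0.075 0 0.4; 0.11 0 -0.11 0 0.4; 0.14 0 -0.13 0 0.4; 0.17 0 -0.13 0 0.4; 0.2 0 -0.13 0 0.4; 0.2 0 -0.13 0 0.4; 0.2 0 -0.13 0 0.4; 0.2 0 -0.13 0 0.4'
python3 - <<'E'
from h import *
s=read_state();print(s['ee_pos'],s['contact_force'])
p,d=snap('top','t10')
cv2.imwrite('pics/t10z.png',cv2.resize(p[80:320,130:440,::-1],None,fx=2.5,fy=2.5,interpolation=cv2.INTER_CUBIC))
p,d=snap('side','s10')
cv2.imwrite('pics/s10z.png',cv2.resize(p[170:350,130:420,::-1],None,fx=2.7,fy=2.7,interpolation=cv2.INTER_CUBIC))
from m import lid; lid('t10')
E
```

```text
time_s: 14.53
ee_pos: [641.5, 76.2, 219.9]
eef_rot: [0.719, 0.695, -0.001, 0.0]
contact_force: [-0.5, -0.5, 0.3]
finger_gap: 0.397
[641.46185894  76.16477788 219.85965122] [-0.4821868  -0.53845951  0.31529458]
z 124.3 rect ((630.4238891601562, -182.95413208007812), (109.77861785888672, 82.209228515625), 88.111328125)
[[587.5, -236.5], [669.7000122070312, -239.1999969482422], [673.2999877929688, -129.39999389648438], [591.2000122070312, -126.69999694824219]]
z 124.1 rect ((455.115966796875, -70.67054748535156), (79.92009735107422, 109.49008178710938), 6.912507057189941)
[[408.8999938964844, -21.100000381469727], [422.0, -129.8000030517578], [501.3999938964844, -120.19999694824219], [488.20001220703125, -11.5]]
```

View pics/t10z.png

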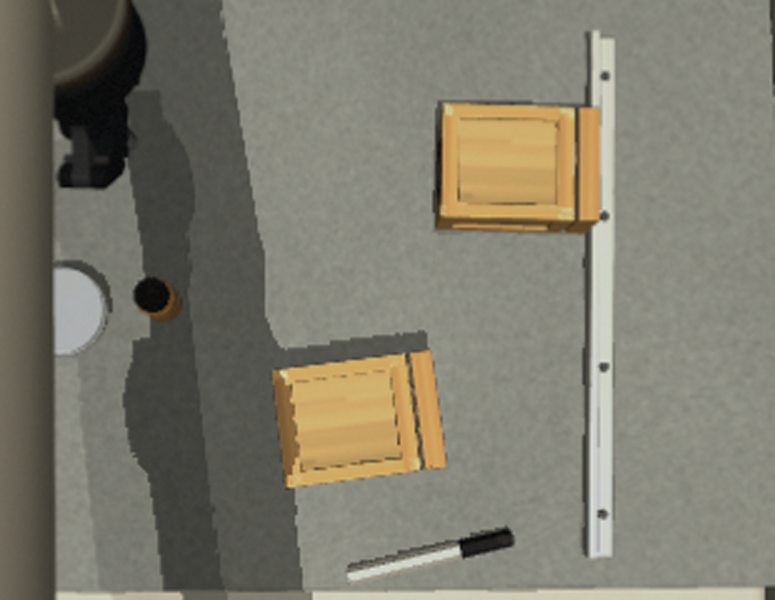

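View pics/s10z.png

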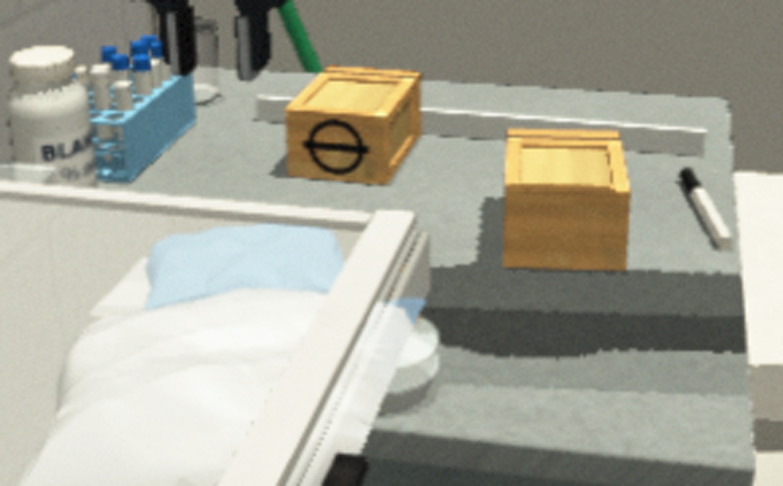

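```bash
python3 -c "
from station import *
print(close_job())"
```

```text
the job is handed in; nothing more can be done
None
```

I tipped both crates to the right with two fingertips, without gripping or lifting. The near crate turned out blank underneath; the far one had the stamp. I then pushed the stamped crate low on its underside until its lid end met the dispatch rail. I handed the job in at about 14.6 s of the 64 s allowed.

What the last checks showed:
- **Contact with the rail:** the push stalled at the rail and the force rose to about 16 N in y (roughly 18 N in total).
- **Flushness:** after I backed off, the lid end lay at y ≈ −236.5 to −239.2 mm with a slope of −0.033. The rail face measured about −237 mm with a slope of −0.028. These agree within the 2 mm calibration, but the flush fit is confirmed by force and top view, not by a close-up.
- **Plain crate:** it lies where it fell, within 0.2 mm, and is more than 100 mm from the rail.
- **Bystanders:** the vial had not moved in the pictures. The arm partly hid the petri dishes in the last top view, but the part I could see was in place.
- **Robot:** it was clear of everything at the end, with about zero force on the tool.

No check failed.

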